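Point out the open bottle and its cap

ROBOT

A 6-joint arm with a two-finger parallel gripper is mounted at the origin on a cart in front of the work surface, level with it; the furniture and walls round the work are solid. World frame = base frame: x ahead of the robot, y to its left, z up, the work surface at z = 0. Lengths are in m, angles in rad, forces in N, time in s.
With the tool pointing down it reaches from about 0.3 to 0.75 m from the base axis. Payload 8.5 kg.
Tool frame: the origin (TCP) lies midway between the tips of the shut fingers; the grasp point (between the pads) lies 19 mm behind it (env.grip_depth is the distance from the TCP to the grasp point, in m); x points along the fingers, z is the direction in which the jaws open and shut, and the axes are right-handed (so a half turn about x gives the same grasp; the last joint's range is limited). The gripper opens to 85 mm and grips with 20 to 120 N. Pads are 22 mm wide; open, the fingers measure 114 mm over their backs; the gripper's body (76 mm by 85 mm) begins 54 mm behind the grasp point. The pads swing forward as they close: fully open they stand 13 mm farther back than shut.
Start: joints at [-1.451, 0.381, 1.297, -0, 1.464, -0.215], TCP at [0.181, -0.519, 0.231] pointing down, gripper open.
Joint ranges: [-3.11, 3.11], [-0.89, 2.33], [0.22, 2.48], [-1.42, 4.56], [0.17, 2.85], [-2.88, 2.88]. Speed limits (rad/s): [2.39, 2.39, 3.14, 3.14, 3.14, 3.14].

INTERFACE

Orientations are given as a unit quaternion [w, x, y, z].
In Python, from bench import monitor, viewer, env gives the robot as it stands. The module is installed in compiled form; this text tells all that it offers.
- The arm moves only by the tool send_rows, never from a script. Its argument "motion" is one flat list of numbers, 5 for each row, row after row: the closure, from -1 (fully open) to 1 (shut), then the shift along the tool's x, y, z in m, then the turn about the tool's x in rad. A call has 1 to 12 rows; each row is the pose to reach, as a shift and turn from the pose commanded when the call began, along the tool's axes at that moment; what a row does not reach only later rows make up. A row lasts 1/10 s, in which the tool goes at most 50 mm and 8.59 degrees, less where a joint would pass 70% of its speed; a pose out of reach is approached as far as the arm can. A call with a gripper value outside its range is refused whole. The fingers move at their own pace and stop on an object; "force" is the grip in N (left out, the last holds). Time passes only in rows, so rows that repeat a pose let the fingers close. It gives the time, the measured TCP pose, the force and the opening at its end, in the units of the state.
- monitor.state(): the state, without advancing time (a new reading comes with each control period).
- viewer.grab_frame(name): name is "side" or "top" or "wrist"; returns the picture (480x640x3 uint8, blue, green, red); there is no depth.
- viewer.camera_params(name): a dict with "fx", "fy", "cx", "cy" (pixels), "R" (3x3) and "t" (3): a world point X has camera coordinates R X + t. Camera axes: x right, y down, z forward; pixel columns grow to the right and rows downward; lengths in m; the calibration is good to about 2 mm. A picture is of the moment at which its call begins: read the wrist's pose just before it. camera_params takes no time and is no camera call; for the wrist camera it gives the pose at the moment of the call.
- env.sign_off(): hands the job in, once; it reports no verdict.
The state is a dict: "time": time; "joints": joint angles; "qvel": joint speeds; "effort": joint torques, N m; "eef_pos": TCP position; "orientation": TCP orientation; "ft_force": force on the tool from outside, world axes, zero at the start; "wrist_torque": the same for the moment, N m; "opening": finger opening in m.
Only numpy, scipy, OpenCV 4.12 (cv2) and the standard library are available. Lean on these libraries where they do the work, as an engineer would, in place of code of your own. Each camera call takes 0.05 s, during which the arm holds its last target. There are 200 camera calls.

TASK

One of the four glass sample bottles in the row has been left open, and its white screw cap lies loose on the worktop; show a colleague what has to be closed. First point from above at the mouth of the open bottle with the fingertips two to three centimetres above it and keep still there for two seconds, then point at the loose cap in the same way and finish there, still pointing at it. Touch and move nothing, and do not point at any of the other things: pass well above them or clear to the side.

Things in the scene. Friction and masses are not known exactly. Their poses are not given: they have to be found in the camera images.
- bottle_open_top (a point): the open sample bottle: clear glass, 56 mm in diameter, 112 mm high, neck 32 mm, no cap; upright, loose, standing in a row of four bottles about 100 mm apart (any place in the row); the point is the centre of its mouth, 112 mm above the worktop; z up
- loose_cap_top (a point): the loose screw cap: plain white plastic disc 36 mm in diameter, 16 mm high, lying flat on the worktop between the robot and the row of bottles, beside a crucible and a stopper; the point is the centre of its top, 16 mm above the worktop; z up
- bottle_a_top (a point): closed sample bottle, clear glass, 56 mm in diameter, with a white screw cap (36 mm in diameter) on its neck; upright, loose; the point is the centre of the cap's top, 114 mm above the worktop; z up
- bottle_b_top (a point): closed sample bottle, clear glass, 56 mm in diameter, with a white screw cap (36 mm in diameter) on its neck; upright, loose; the point is the centre of the cap's top, 114 mm above the worktop; z up
- bottle_c_top (a point): closed sample bottle, clear glass, 56 mm in diameter, with a white screw cap (36 mm in diameter) on its neck; upright, loose; the point is the centre of the cap's top, 114 mm above the worktop; z up
- crucible_top (a point): bystander: white porcelain crucible, open and tapered, 43 mm in diameter at the rim, 32 mm high, loose on the worktop; the point is the centre of its rim, 32 mm above the worktop
- stopper_top (a point): bystander: tapered rubber stopper, 22 mm in diameter, 24 mm high, loose on the worktop; the point is the centre of its top, 24 mm above the worktop
- tube_rack: fixed clutter to keep clear of: empty clear acrylic test-tube rack on the left of the worktop, 349 mm along world y, 68 mm along world x, 136 mm high; origin at the centre of its underside. Behind it (x over 0.65, y over 0.2) a 500 mm high retort stand; nothing else near the work is over 250 mm, so travel with the fingertips 0.3 m up is clear
- beaker_1l: fixed clutter to keep clear of: clear one-litre beaker left of the bottles, about 146 by 125 mm, 150 mm high (a 89 mm wide, 108 mm high beaker of milky liquid stands 140 mm nearer to the robot); origin at the centre of its underside
Things that resemble listed ones, but are neither listed nor needed, are in the scene too. Of the things that look like the part that bears loose_cap_top, the smallest one is meant.

How it is judged:
On the way, in this order (a step that is already met when the one before it is completed fails the run):
1. the fingertips dwell just above the open bottle's mouth (horizontal distance between the grasp point and bottle_open_top below 0.025 m and z of the grasp point in the frame of bottle_open_top between 0.02 and 0.075 m), for 1.5 s.
2. the fingertips dwell just above the loose cap (horizontal distance between the grasp point and loose_cap_top below 0.025 m and z of the grasp point in the frame of loose_cap_top between 0.02 and 0.075 m), for 0.5 s.
At the end, for the whole second after the job is handed in: the point between the finger pads is within 25 mm sideways of the loose cap's centre and 20 to 75 mm above its top (fingertips about 0 to 55 mm above it), and every bottle, the cap, the crucible and the stopper are within 10 mm of where they started (all of step 2 and distance of each of bottle_open_top, loose_cap_top, bottle_a_top, bottle_b_top, bottle_c_top, crucible_top, stopper_top from where it was at the start of the episode below 0.01 m); the robot touches nothing.
It fails at once if the robot touches something (contact force between any of the fingers, the arm and anything else above 0.5 N).
It fails at once if a bottle, the cap, the crucible or the stopper is moved or lifted (over 10 mm) (distance of any of bottle_open_top, loose_cap_top, bottle_a_top, bottle_b_top, bottle_c_top, crucible_top, stopper_top from where it was at the start of the episode above 0.01 m).
It fails at once if the robot points at one of the other things: point between the pads within 25 mm sideways and less than 60 mm above its top ((horizontal distance between the grasp point and bottle_a_top below 0.025 m and z of the grasp point in the frame of bottle_a_top below 0.06 m) or (horizontal distance between the grasp point and bottle_b_top below 0.025 m and z of the grasp point in the frame of bottle_b_top below 0.06 m) or (horizontal distance between the grasp point and bottle_c_top below 0.025 m and z of the grasp point in the frame of bottle_c_top below 0.06 m) or (horizontal distance between the grasp point and crucible_top below 0.025 m and z of the grasp point in the frame of crucible_top below 0.06 m) or (horizontal distance between the grasp point and stopper_top below 0.025 m and z of the grasp point in the frame of stopper_top below 0.06 m)).
It also fails if it takes over 51 s, if anything falls off the work surface, if the arm or the gripper's body presses on something with over 40 N, if the wrist force passes 120 N, or if a joint passes its speed limit or range.

## Working session

There is one attempt and no reset: what is moved stays moved. The work goes in short steps, Python scripts to look and compute and a tool call to move; the robot and the scene stay as the last step left them, time stands still between calls to the robot, and variables do not carry over. Pictures are saved under pics/ and viewed, about 8 in all and at most 12, crops included, and the job is handed in when it is done.

Besides the shell and the picture viewer there is one more tool, called after ">>>" as name(argument=value, ...) on one line, values as JSON. send_rows: Moves the arm, as the interface text tells. Its arguments: {"type":"object","properties":{"motion":{"type":"array"},"force":{"type":"number"}},"required":["motion"]}

```bash
mkdir -p pics
cat > h.py <<'E'
import numpy as np, cv2
from bench import monitor, viewer, env
def ray(name,u,v,z,p=None):
    p=p or viewer.camera_params(name); R=np.array(p["R"]);t=np.array(p["t"])
    d=R.T@np.array([(u-p["cx"])/p["fx"],(v-p["cy"])/p["fy"],1]);c=-R.T@t
    return c+d*(z-c[2])/d[2]
def proj(name,X,p=None):
    p=p or viewer.camera_params(name); q=np.array(p["R"])@np.array(X)+np.array(p["t"])
    return p["fx"]*q[0]/q[2]+p["cx"],p["fy"]*q[1]/q[2]+p["cy"]
E
python3 - <<'E'
from h import *
for n in("top","side"):
    cv2.imwrite(f"pics/{n}0.png",viewer.grab_frame(n)); p=viewer.camera_params(n)
    print(n,p["fx"],-np.array(p["R"]).T@p["t"],np.round(p["R"],2).tolist())
s=monitor.state();print(s["time"],s["eef_pos"],s["orientation"],env.grip_depth,s["opening"])
E
```

```text
top 507.8758952743559 [0.30761954 0.02517396 1.22609926] [[-0.02, -1.0, -0.02], [-0.98, 0.02, -0.17], [0.18, 0.02, -0.98]]
side 452.50266081348894 [ 0.06472333 -0.80498893  0.48127051] [[0.88, -0.48, -0.0], [-0.17, -0.31, -0.93], [0.44, 0.82, -0.36]]
0.1 [ 0.18068737 -0.51918521  0.23076894] [ 0.57599698  0.41004628  0.57664069 -0.40935932] 0.0187 0.08532609868520169
```

View pics/top0.png

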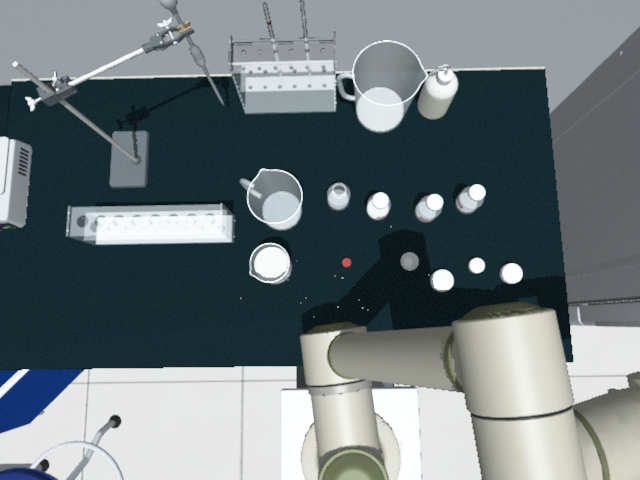

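View pics/side0.png

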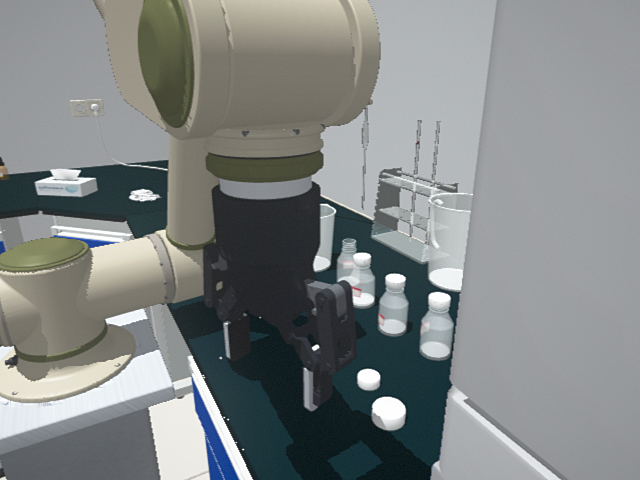

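The top view shows the open bottle, with no white cap, at about (339,190). The closed bottles are at (381,199), (434,201) and (477,192). There are white discs at (442,280), (477,265) and (511,273), and a grey one at (410,261). Next I'll measure these and view an enlarged crop.

Run:
```python
from h import *
im=cv2.imread("pics/top0.png"); p=viewer.camera_params("top")
a=cv2.resize(im[160:310,310:540],None,fx=3.4,fy=3.4,interpolation=cv2.INTER_CUBIC)
cv2.imwrite("pics/c.png",a)
hsv=cv2.cvtColor(im,cv2.COLOR_BGR2HSV)
m=cv2.inRange(hsv,(0,0,195),(180,50,255)); m[:160]=0;m[300:]=0;m[:,:320]=0;m[:,540:]=0
n,_,st,c=cv2.connectedComponentsWithStats(m)
for i in range(1,n):
    if st[i,4]>30:
        u,v=c[i]; z=.016 if v>230 else .114
        X=ray("top",u,v,z,p); print(np.round(c[i]),st[i],X.round(3),"diam mm",st[i,2]*1.23/p["fx"]*1000*(1-z/1.23))
print("mouth",ray("top",338.5,188,.112,p).round(3))
s=cv2.imread("pics/side0.png")
for c in [(405,380),]: pass
cv2.imwrite("pics/s.png",cv2.resize(s[230:440,300:460],None,fx=2.8,fy=2.8,interpolation=cv2.INTER_CUBIC))
```

```text
[338. 199.] [328 184  20  24 270] [0.576 0.016 0.114] diam mm 43.94774433612896
[472. 197.] [460 184  26  28 421] [ 0.574 -0.284  0.114] diam mm 57.132067636967655
[378. 205.] [367 192  22  27 438] [ 0.559 -0.073  0.114] diam mm 48.34251876974186
[430. 206.] [418 194  25  25 408] [ 0.555 -0.19   0.114] diam mm 54.9346804201612
[477. 265.] [470 258  15  15 185] [ 0.431 -0.311  0.016] diam mm 35.855216145201986
[512. 273.] [502 263  21  21 330] [ 0.411 -0.393  0.016] diam mm 50.19730260328278
[442. 280.] [432 269  22  21 363] [ 0.398 -0.228  0.016] diam mm 52.58765034629624
mouth [0.601 0.015 0.112]
```

View pics/c.png

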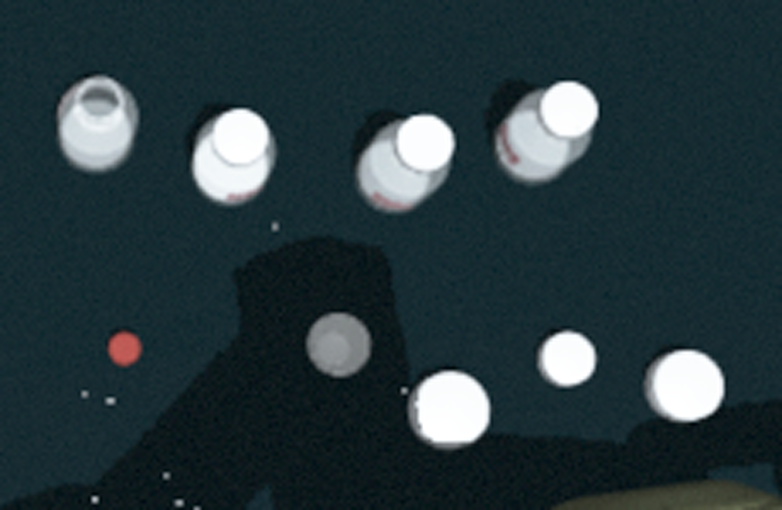

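View pics/s.png

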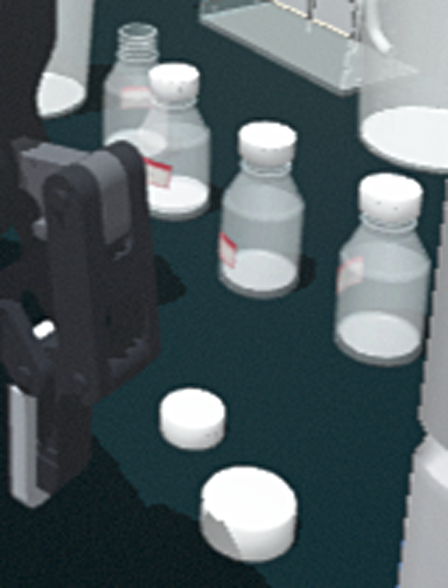

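The side crop confirms that the leftmost bottle has a bare threaded neck. The small white disc at top-image (477,265), 36 mm across, is the loose cap. The 50 mm discs on either side of it are decoys, and the grey disc in shadow at (410,261) is the crucible. Next I'll cross-check the open mouth and the cap with both views, and get the tool axes.

Run:
```python
from h import *
from scipy.spatial.transform import Rotation as Ro
M=np.array([.600,.013,.112]);C=np.array([.431,-.311,.016])
print("side mouth exp 349,243:",proj("side",M)," cap exp ~368.5,374:",proj("side",C))
print("ray side", ray("side",349,243,.112), ray("side",368.5,374,.016), "top mouth",ray("top",339.4,188.5,.112))
print("beaker rim right edge",ray("top",302,195,.15),"spout",ray("top",262,170,.15),"front", ray("top",275,224,.15))
s=monitor.state();q=s["orientation"];R=Ro.from_quat([q[1],q[2],q[3],q[0]]).as_matrix()
print(R.round(3)); P=np.array(s["eef_pos"])
for g in(np.array([P[0],P[1],.31]),np.array([.6,.013,.31])): print((R.T@(g-P)).round(4))
```

```text
side mouth exp 349,243: (np.float64(349.94074749492944), np.float64(240.38925290246584))  cap exp ~368.5,374: (np.float64(368.67532799142015), np.float64(375.3044582610488))
ray side [ 5.89094428e-01 -6.24312377e-05  1.12000000e-01] [ 0.43268403 -0.30808629  0.016     ] top mouth [0.60024225 0.01250791 0.112     ]
beaker rim right edge [0.57734336 0.09476021 0.15      ] spout [0.6357945  0.18256704 0.15      ] front [0.51410432 0.15362773 0.15      ]
[[-0.     0.944  0.329]
 [ 0.001  0.329 -0.944]
 [-1.     0.    -0.001]]
[-0.0792  0.     -0.0001]
[-0.0786  0.5709 -0.365 ]
```

>>> send_rows(motion=[1,-0.04,0,0,0,1,-0.08,0,0,0,1,-0.08,0.03,-0.019,0,1,-0.08,0.068,-0.043,0,1,-0.08,0.106,-0.068,0,1,-0.08,0.144,-0.092,0,1,-0.08,0.182,-0.116,0,1,-0.08,0.22,-0.141,0,1,-0.08,0.258,-0.165,0,1,-0.08,0.296,-0.189,0,1,-0.08,0.334,-0.214,0,1,-0.08,0.372,-0.238,0])

```text
time: 1.3
eef_pos: [0.4546, -0.1706, 0.3112]
orientation: [0.576, 0.41, 0.576, -0.41]
ft_force: [0.4, -1.5, 0.6]
opening: 0.0005
```

>>> send_rows(motion=[1,0,0.038,-0.024,0,1,0,0.076,-0.048,0,1,0,0.114,-0.073,0,1,0,0.152,-0.097,0,1,0,0.18,-0.115,0,1,0,0.199,-0.127,0,1,0,0.199,-0.127,0,1,0,0.199,-0.127,0,1,0,0.199,-0.127,0])

```text
time: 2.2
eef_pos: [0.5996, 0.0121, 0.3114]
orientation: [0.576, 0.41, 0.576, -0.41]
ft_force: [0.0, -0.2, -0.1]
opening: -0.0001
```

Run:
```python
from h import *
from scipy.spatial.transform import Rotation as Ro
p=viewer.camera_params("wrist");im=viewer.grab_frame("wrist");s=monitor.state()
M=np.array([.600,.013,.112]); P=np.array(s["eef_pos"]);q=s["orientation"];R=Ro.from_quat([q[1],q[2],q[3],q[0]]).as_matrix()
print(s["time"],P,s["opening"],s["ft_force"]); print(R.round(3),(R.T@(np.array([.6,.013,.14])-P)).round(4))
print("proj mouth",proj("wrist",M,p))
cv2.imwrite("pics/w1.png",im)
import pickle; pickle.dump(p,open("w1.pkl","wb"))
```

```text
2.25 [0.59963065 0.01199665 0.31151582] -0.00018880296183435526 [-0.49656509 -0.03019083 -1.08509747]
[[ 0.     0.945  0.327]
 [-0.     0.327 -0.945]
 [-1.    -0.     0.   ]] [ 0.1715  0.0007 -0.0009]
proj mouth (np.float64(323.24532066612437), np.float64(205.0362510712013))
```

View pics/w1.png

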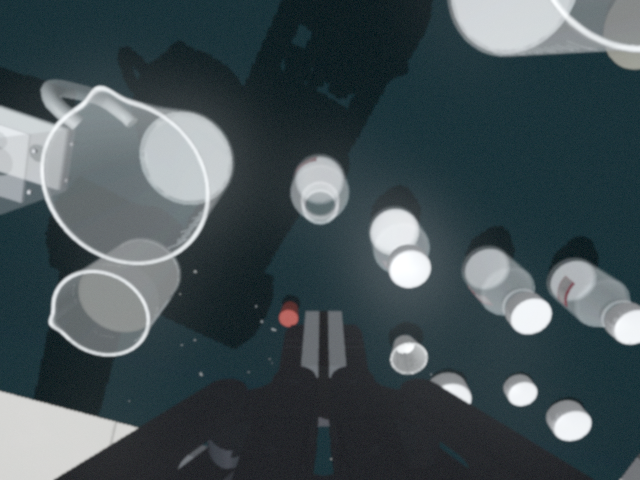

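The wrist view shows the open mouth ring at (320,204). My estimate projects to (323,205), so they agree within 3 mm. The hollow crucible is at (408,355) and the small cap at (520,388). Next I descend and dwell.

>>> send_rows(motion=[1,0.03,0,0,0,1,0.06,0,0,0,1,0.09,0,0,0,1,0.115,0,0,0,1,0.135,0,0,0,1,0.15,0,0,0,1,0.162,0,0,0,1,0.17,0,0,0,1,0.173,0,0,0,1,0.173,0,0,0,1,0.173,0,0,0,1,0.173,0,0,0])

```text
time: 3.45
eef_pos: [0.6003, 0.0129, 0.1389]
orientation: [0.577, 0.41, 0.576, -0.41]
ft_force: [0.5, 1.0, 0.3]
opening: -0.0001
```

>>> send_rows(motion=[1,0,0,0,0,1,0,0,0,0,1,0,0,0,0,1,0,0,0,0,1,0,0,0,0,1,0,0,0,0,1,0,0,0,0,1,0,0,0,0,1,0,0,0,0,1,0,0,0,0,1,0,0,0,0,1,0,0,0,0])

```text
time: 4.65
eef_pos: [0.6001, 0.0129, 0.1383]
orientation: [0.576, 0.41, 0.576, -0.41]
ft_force: [-0.6, 0.6, 0.1]
opening: -0.0001
```

Run:
```python
from h import *
from scipy.spatial.transform import Rotation as Ro
im=viewer.grab_frame("side");cv2.imwrite("pics/s2.png",im[100:460,220:500].repeat(1,0));s=monitor.state()
P=np.array(s["eef_pos"]);q=s["orientation"];R=Ro.from_quat([q[1],q[2],q[3],q[0]]).as_matrix()
print(s["time"],P,(R.T@(np.array([.431,-.311,.311])-P)).round(4))
```

```text
4.7 [0.60006436 0.01291299 0.13832115] [-0.1727 -0.2661  0.2504]
```

View pics/s2.png

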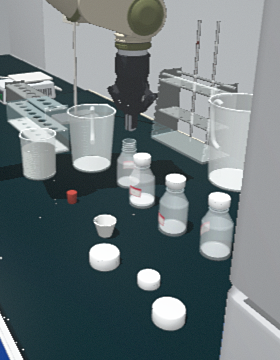

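The side view shows the fingertips just above the open mouth, touching nothing. I'll dwell a little longer, then rise and travel to above the cap.

>>> send_rows(motion=[1,0,0,0,0,1,0,0,0,0,1,0,0,0,0,1,0,0,0,0,1,0,0,0,0,1,0,0,0,0,1,0,0,0,0,1,0,0,0,0,1,0,0,0,0,1,0,0,0,0])

```text
time: 5.7
eef_pos: [0.6001, 0.0129, 0.1383]
orientation: [0.576, 0.41, 0.576, -0.41]
ft_force: [-0.7, -0.3, 0.1]
opening: 0.0001
```

>>> send_rows(motion=[1,-0.02,0,0,0,1,-0.06,0,0,0,1,-0.1,0,0,0,1,-0.14,0,0,0,1,-0.173,0,0,0,1,-0.173,0,0,0])

```text
time: 6.3
eef_pos: [0.601, 0.0128, 0.3164]
orientation: [0.579, 0.411, 0.573, -0.408]
ft_force: [-0.6, 0.8, 0.1]
opening: -0.0003
```

>>> send_rows(motion=[1,0,-0.016,0.015,0,1,0,-0.045,0.042,0,1,0,-0.075,0.07,0,1,0,-0.105,0.098,0,1,0,-0.135,0.126,0,1,0,-0.165,0.154,0,1,0,-0.195,0.182,0,1,0,-0.225,0.211,0,1,0,-0.25,0.235,0,1,0,-0.266,0.25,0,1,0,-0.266,0.25,0,1,0,-0.266,0.25,0])

```text
time: 7.5
eef_pos: [0.4309, -0.3104, 0.3107]
orientation: [0.576, 0.41, 0.577, -0.41]
ft_force: [0.2, 0.3, 1.0]
opening: 0.0003
```

Run:
```python
from h import *
from scipy.spatial.transform import Rotation as Ro
p=viewer.camera_params("wrist");im=viewer.grab_frame("wrist");s=monitor.state();cv2.imwrite("pics/w2.png",im)
P=np.array(s["eef_pos"]);q=s["orientation"];R=Ro.from_quat([q[1],q[2],q[3],q[0]]).as_matrix()
C=np.array([.431,-.311,.016])
print(s["time"],P,(R.T@(C+[0,0,.026]-P)).round(4),proj("wrist",C,p))
m=(im.min(2)>190).astype(np.uint8)
n,_,st,c=cv2.connectedComponentsWithStats(m)
for i in range(1,n):
    if st[i,4]>150: print(st[i],c[i].round(),ray("wrist",*c[i],.016,p).round(3))
```

```text
7.55 [ 0.43121577 -0.30990167  0.31096827] [ 0.269  -0.0006  0.0012] (np.float64(324.9272010298975), np.float64(184.04532588023903))
[234   0  45  32 785] [258.  17.] [ 0.558 -0.201  0.016]
[341  13  47  37 820] [362.  35.] [ 0.575 -0.297  0.016]
[ 211  166   50   48 1867] [235. 190.] [ 0.395 -0.224  0.016]
[307 168  34  33 901] [324. 184.] [ 0.431 -0.31   0.016]
[ 366  206   44   42 1447] [388. 227.] [ 0.409 -0.391  0.016]
[ 431  309  135  152 6315] [488. 382.] [ 0.263 -0.582  0.016]
[   0  316  135  164 9808] [ 76. 393.] [ 0.079 -0.103  0.016]
[ 123  328  157  108 6831] [195. 373.] [ 0.158 -0.237  0.016]
[314 427  19  48 656] [323. 453.] [ 0.091 -0.427  0.016]
```

View pics/w2.png

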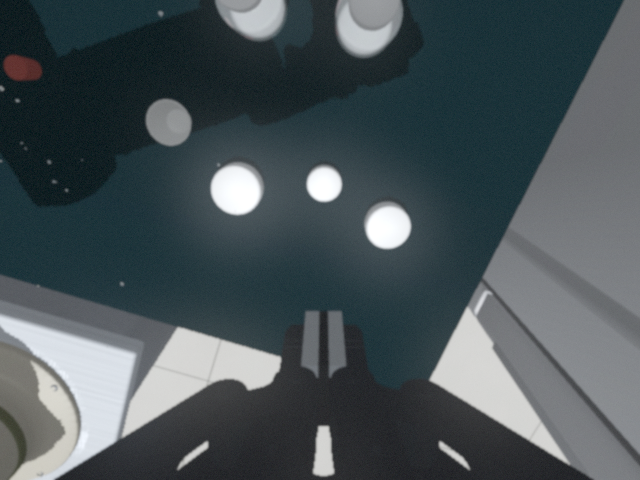

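The cap is at (324,184) in the wrist view, which gives (0.431,-0.310), matching the earlier estimate. I'll descend and hold.

>>> send_rows(motion=[1,0.03,0,0,0,1,0.07,0,0,0,1,0.11,0,0,0,1,0.15,0,0,0,1,0.185,0,0,0,1,0.21,0,0,0,1,0.23,0,0,0,1,0.245,0,0,0,1,0.257,0,0,0,1,0.265,0,0,0,1,0.268,0,0,0,1,0.268,0,0,0])

```text
time: 8.75
eef_pos: [0.4312, -0.3105, 0.0434]
orientation: [0.576, 0.41, 0.576, -0.41]
ft_force: [0.9, -0.2, 0.5]
opening: 0.0001
```

>>> send_rows(motion=[1,0,0,0,0,1,0,0,0,0,1,0,0,0,0,1,0,0,0,0,1,0,0,0,0,1,0,0,0,0,1,0,0,0,0,1,0,0,0,0,1,0,0,0,0,1,0,0,0,0,1,0,0,0,0,1,0,0,0,0])

```text
time: 9.95
eef_pos: [0.431, -0.3106, 0.0433]
orientation: [0.576, 0.41, 0.576, -0.41]
ft_force: [0.4, 0.2, 0.8]
opening: -0.0003
```

Run:
```python
from h import *
cv2.imwrite("pics/s3.png",viewer.grab_frame("side"));s=monitor.state();print(s["time"],s["eef_pos"],s["ft_force"])
```

```text
10.0 [ 0.43099024 -0.3106182   0.0433171 ] [-0.22376713 -1.05958857 -0.23392926]
```

View pics/s3.png

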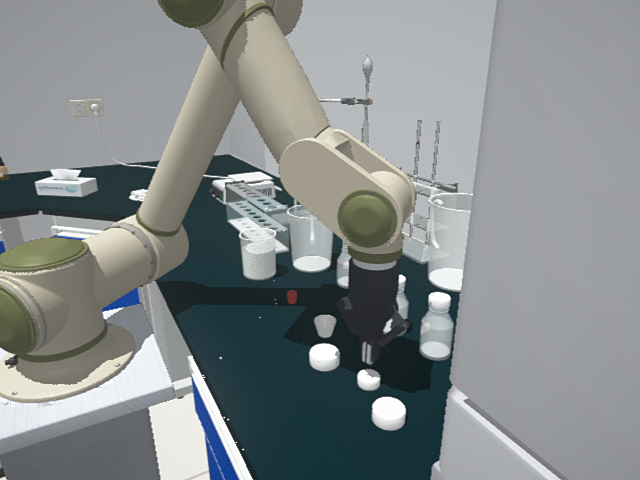

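The side view shows the fingertips just above the small cap at (369,379), which hasn't moved. I'll hand in.

```bash
python3 -c "
from bench import env;print(env.sign_off())"
```

```text
the job is handed in; nothing more can be done
None
```

The arm pointed first at the open bottle's mouth, then at the loose cap, and I handed the job in at about 10 s with it still over the cap. The sign-off gives no verdict.

- **Open bottle:** it is the leftmost in the row, with its mouth at about (0.600, 0.013). The shut fingertips stayed still about 26 mm above it for over 2 s.
- **Loose cap:** it is the smallest of three white discs, 36 mm across, at about (0.431, -0.310). The fingertips stopped about 27 mm above it and within about 1 mm sideways.

**Last checks:** the final side picture shows the cap where it started and nothing visibly disturbed. Wrist force readings stayed at noise level, about 1.5 N or less. I saw no sign of contact, but those readings are too coarse to rule out a touch near the 0.5 N limit.

**Disagreement:** for the mouth, the side view alone differed from the top view by about 17 mm. That came from a pixel I read by eye at a shallow angle. The wrist view agreed with the top view within 3 mm, so I used the top view.

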